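# Set long angled forceps to the bars of a light-table setting plate and hold

### The job

For the tip inspection on the light table, take the long angled forceps off its two-ribbed rest, bring it over the translucent setting plate so that it points along the two dark bars, and squeeze it until one tip stands over each bar, the tips low over the plate (less than 20 mm) but not touching it. Keep the tips from ever pinching shut, and leave the magnifier, the short tweezers and the dish where they are. Hold the gap steady like that for three seconds and finish still holding it in the air: do not put the forceps down or let it spring open.

Things in the scene. Friction and masses are not known exactly. Their poses are not given: they have to be found in the camera images.
- forceps: long angled forceps of bright steel, 206 mm long, 60 g, lying on the rest, arms spread in a level plane. Origin: midway between the ribbed finger grips (x -20 to 22 mm), near the balance point, at the underside of the arms. x runs along the centreline from heel (x = -92) to tips, z up, y to the left arm. Arms 10 mm high (z 0 to 10) up to x = 43; ahead of that they thin and bend down to the tips
- forceps_left (a joint): squeeze angle t of the left arm about the sprung heel, rad: 0 relaxed, 0.063 tips 20 mm apart, 0.114 stop (tips nearly shut). Distance between the tips' centres about 44 - 380 t mm; width over the outer faces of the two arms at the finger grips about 28.5 - 184 t mm (28.5 relaxed, 17 at t = 0.063, where the grips are parallel). Both arms always move alike
- forceps_right (a joint): the same for the right arm. The arms spring open when released; squeezing across the finger grips takes about 1 N per 0.01 rad (about 6 N at 0.063)
- forceps_tip_left (a point): centre of the end of the left tip (tip rod 4.4 mm thick), 98 mm ahead of the forceps' origin and 10 mm below it
- forceps_tip_right (a point): the same for the right tip
- rest: fixed black plastic rest on the light panel; the forceps starts on it, along its x. Base plate 124 x 84 x 4 mm, two cross ribs (8 mm along x, 78 mm along y, tops 24 mm above the panel) centred at x = -55 and x = +37 mm, horns 8 mm high at their ends. Origin: on the panel, 24 mm below the forceps' origin. Between the ribs is room for the fingers
- plate: fixed pale translucent setting plate 110 x 90 x 4 mm on the light panel, two dark bars printed on its top. Origin: centre of its underside, on the panel. x runs along the bars; a thin centre line lies on the -x side of the bars, where the forceps' heel is meant to point (the other way round is allowed)
- plate_mark (a point): point on the plate's top face in the middle between the two bars. The bars are 30 mm long along the plate's x (x -15 to 15), 4 mm wide, their centrelines 20 mm apart at y = +10 and y = -10 mm
- light_panel: fixed glowing light panel 500 x 920 mm with a dark frame, under everything; its top is 12 mm above the work table. Origin: centre of its underside
- magnifier: bystander: folding brass magnifier, 42 x 42 mm, 47 mm high, loose. Origin: centre of its underside
- short_tweezers: bystander: short straight tweezers, 110 mm long, 7 mm high, lying loose near one side of the panel. Origin: under its middle
- dish: bystander: round lidded glass dish, diameter 92 mm, 16 mm high, loose near one side of the panel. Origin: centre of its underside
Things that resemble listed ones, but are neither listed nor needed, are in the scene too. What is shaped like the forceps but orange is not meant.

How it is judged:
On the way, in this order (a step that is already met when the one before it is completed fails the run):
1. the forceps is lifted clear of its rest in the gripper (z of forceps in the frame of rest above 0.04 m and contact force between forceps and the fingers above 0.5 N and contact force between forceps and rest below 0.05 N), for 0.1 s.
2. each tip stands over its bar and the gap is held steady for three seconds (((y of forceps_tip_left in the frame of plate_mark between 0.0065 and 0.0135 m and y of forceps_tip_right in the frame of plate_mark between -0.0135 and -0.0065 m) or (y of forceps_tip_right in the frame of plate_mark between 0.0065 and 0.0135 m and y of forceps_tip_left in the frame of plate_mark between -0.0135 and -0.0065 m)) and distance between forceps_tip_left and forceps_tip_right between 0.016 and 0.024 m and x of forceps_tip_left in the frame of plate_mark between -0.016 and 0.016 m and x of forceps_tip_right in the frame of plate_mark between -0.016 and 0.016 m and z of forceps_tip_left in the frame of plate_mark between 0.001 and 0.02 m and z of forceps_tip_right in the frame of plate_mark between 0.001 and 0.02 m and angle between the x axis of forceps and the x axis of plate, either way round below 0.26 rad and contact force between forceps and the fingers above 1 N and contact force between forceps and plate below 0.05 N and contact force between forceps and light_panel below 0.05 N and contact force between forceps and rest below 0.05 N and velocity of joint forceps_left between -0.06 and 0.06 rad/s and velocity of joint forceps_right between -0.06 and 0.06 rad/s and linear speed of forceps below 0.02 m/s), for 2.9 s.
At the end, for the whole second after the job is handed in: held in the gripper only, touching neither plate, panel nor rest, and still; each tip within 3.5 mm of its bar's centreline and 16 mm of its middle lengthwise, 1 to 20 mm above the plate; tips 16 to 24 mm apart; forceps within 15 degrees of the bars (all of step 2); the arm keeps its last pose, push and grip.
It fails at once if the tips are pinched shut (less than 5 mm between their centres) (distance between forceps_tip_left and forceps_tip_right below 0.005 m).
It fails at once if the folding magnifier is disturbed (moved more than 20 mm) (distance of magnifier from where it was at the start of the episode above 0.02 m).
It fails at once if the short tweezers is disturbed (moved more than 20 mm) (distance of short_tweezers from where it was at the start of the episode above 0.02 m).
It fails at once if the round dish is disturbed (moved more than 20 mm) (distance of dish from where it was at the start of the episode above 0.02 m).
It also fails if it takes over 48 s, if anything falls off the work surface, if the arm or the gripper's body presses on something with over 40 N, if the wrist force passes 120 N, or if a joint passes its speed limit or range.

### The arm

A 6-joint arm with a two-finger parallel gripper is mounted at the origin on the work surface. World frame = base frame: x ahead of the robot, y to its left, z up, the work surface at z = 0. Lengths are in m, angles in rad, forces in N, time in s.
With the tool pointing down it reaches from about 0.375 to 0.975 m from the base axis. Payload 3.8 kg.
Tool frame: the origin (TCP) lies midway between the tips of the shut fingers; the grasp point (between the pads) lies 19 mm behind it; z points along the fingers, y is the line along which they close (so a half turn about z gives the same grasp; the last joint's range is limited). The gripper opens to 85 mm and grips with 20 to 120 N. Pads are 22 mm wide; open, the fingers measure 114 mm over their backs; the gripper's body (76 mm by 85 mm) begins 54 mm behind the grasp point. The pads swing forward as they close: fully open they stand 13 mm farther back than shut.
Start: joints at [1.081, 0.264, 1.604, -0, 1.274, -0.037], TCP at [0.295, 0.607, 0.231] pointing down, gripper open.
Joint ranges: [-2.63, 2.63], [-0.94, 2.18], [0.31, 2.57], [-1.31, 4.45], [0, 2.66], [-2.55, 2.55]. Speed limits (rad/s): [2.57, 2.57, 3.14, 3.14, 3.14, 3.14].

### API

Orientations are given as a rotation vector (axis times angle).
In Python, from workcell import bot, read_camera, camera_info, ticket gives the robot as it stands.
- The arm moves only by the tool servo_tool, never from a script. Its argument "targets" is a list of rows, each an object of numbers: "hand": the closure, from -1 (fully open) to 1 (shut); "x", "y", "z": the shift along the tool's x, y, z as a fraction of full scale; "roll": the turn about the tool's z as a fraction of full scale. In form: [{"hand": .., "x": .., "y": .., "z": .., "roll": ..}, ...]. A call has 1 to 10 rows; each row is the pose to reach, as a shift and turn from the pose commanded when the call began, along the tool's axes at that moment, turning the shorter way round; what a row does not reach only later rows make up. Full scale, the value 1, is 50 cm for a shift and 180 degrees for a turn. A row lasts 1/12 s, in which the tool goes at most 41.7 mm and 7.16 degrees, less where a joint would pass 70% of its speed; a pose out of reach is approached as far as the arm can. A call with a number of a shift or a turn outside -1 to 1 is refused whole. A call with a gripper value outside its range is refused whole. The fingers move at their own pace and stop on an object; "grip_force" is the grip in N (left out, the last holds). Time passes only in rows, so rows that repeat a pose let the fingers close. It gives the time, the measured TCP pose, the force, the opening and the grip force at its end, in the units of the state.
- bot.read_state(): the state, without advancing time (a new reading comes with each control period).
- read_camera(name): name is "side" or "top" or "wrist"; returns the picture (420x560x3 uint8, red, green, blue); there is no depth.
- camera_info(name): a dict with "fx", "fy", "cx", "cy" (pixels), "eye" and "orientation" of the camera in the world; the wrist camera has in their place "T_tool_cam" (4x4, takes a point from camera to tool coordinates, whose origin is the TCP and whose axes are the flange's). Camera axes: x right, y down, z forward; pixel columns grow to the right and rows downward; lengths in m; the calibration is good to about 2 mm. A picture is of the moment at which its call begins: read the wrist's pose just before it. camera_info takes no time and is no camera call.
- ticket.finish_job(): hands the job in; it is judged then, once.
The state is a dict: "time": time; "q": joint angles; "joint_vel": joint speeds; "joint_torque": joint torques, N m; "tool_pos": TCP position; "tcp_rot": TCP orientation; "wrist_force": force on the tool from outside, world axes, zero at the start; "torque": the same for the moment, N m; "width": opening from 0.0 (shut) to 1.0 (fully open); "grip_force": force on a finger pad.
Only numpy, scipy, OpenCV 4.12 (cv2) and the standard library are available. Lean on these libraries where they do the work, as an engineer would, in place of code of your own. Each camera call takes 0.05 s, during which the arm holds its last target. There are 200 camera calls.

## Working session

There is one attempt and no reset: what is moved stays moved. The work goes in short steps, Python scripts to look and compute and a tool call to move; the robot and the scene stay as the last step left them, time stands still between calls to the robot, and variables do not carry over. Pictures are saved under pics/ and viewed, at most 10 in all, crops included, and the job is handed in when it is done.

Besides the shell and the picture viewer there is one more tool, called as name([rows], argument=value, ...), one row to a line, values as JSON. servo_tool: Moves the arm, as the interface text tells. Its arguments: {"type":"object","properties":{"targets":{"type":"array"},"grip_force":{"type":"number"}},"required":["targets"]}

```bash
mkdir -p pics; python3 - <<'E'
from workcell import bot, read_camera, camera_info
import cv2,json
for n in ("top","side"):
    cv2.imwrite(f"pics/{n}.png",read_camera(n)[:,:,::-1]); print(n,camera_info(n))
print(camera_info("wrist")); print(bot.read_state())
E
```

```text
top {'fx': 467.85346806459086, 'fy': 467.85346806459086, 'cx': 277.2943385939022, 'cy': 205.3081469516875, 'eye': array([0.35865024, 0.01123972, 1.21941115]), 'orientation': array([-2.19108727,  2.16588037, -0.07812816])}
side {'fx': 409.20270158428497, 'fy': 409.20270158428497, 'cx': 272.4170795451665, 'cy': 213.18043787882556, 'eye': array([ 0.16681196, -0.91810019,  0.62764907]), 'orientation': array([-2.09251859,  0.312925  , -0.18360279])}
{'fx': 369.61266645336286, 'fy': 369.61266645336286, 'cx': 285.75467797344606, 'cy': 209.92928816061544, 'T_tool_cam': array([[ 6.73316448e-04, -9.58548489e-01, -2.84928661e-01,
         7.13976273e-02],
       [ 9.99999721e-01,  5.53359094e-04,  5.01510576e-04,
         5.19122556e-04],
       [-3.23054339e-04, -2.84928919e-01,  9.58548594e-01,
        -1.41426232e-01],
       [ 0.00000000e+00,  0.00000000e+00,  0.00000000e+00,
         1.00000000e+00]])}
{'time': 0.1, 'q': array([ 1.08115919e+00,  2.64707346e-01,  1.60523897e+00, -1.53016805e-05,
        1.27370889e+00, -3.69328714e-02]), 'joint_vel': array([-0.00067455, -0.00351542, -0.00399634, -0.00069882,  0.0015131 ,
        0.00047278]), 'joint_torque': array([ 8.99427978e-04, -5.16710401e+01, -3.68588805e+01,  5.93822710e-05,
        6.40072903e-03, -2.40657738e-05]), 'tool_pos': array([0.29495822, 0.60640685, 0.2300658 ]), 'tcp_rot': array([-0.70492492, -3.06094621,  0.00313365]), 'wrist_force': array([0.3947143 , 0.26038679, 0.09542065]), 'torque': array([ 0.04763359, -0.02954735,  0.01339388]), 'grip_force': 0.0, 'width': 0.9983350649160101}
```

View pics/top.png

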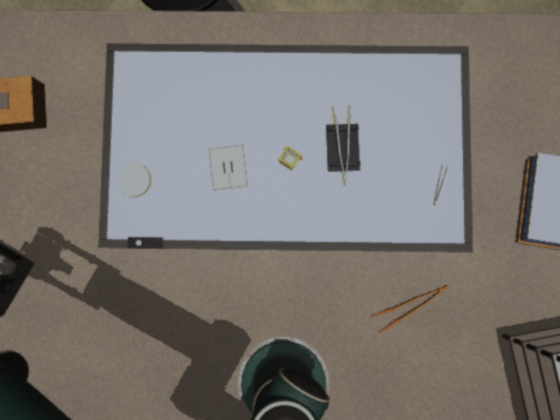

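View pics/side.png

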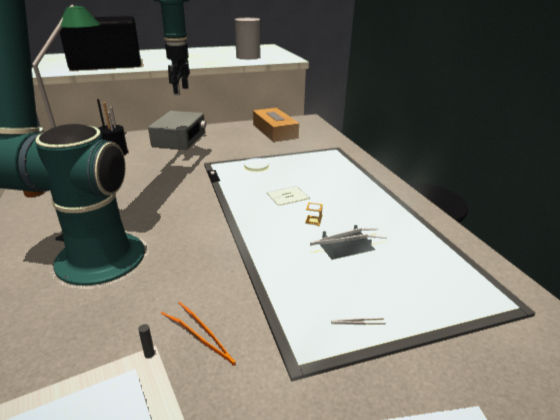

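The top picture shows the bright steel forceps on the black rest at about (343,147), heel (345,185), tips (334,107) and (350,107). The plate is at (228,167) with its centre line toward the bottom, the magnifier at (290,157), the dish at (135,180) and the short tweezers at (440,185).
There are three forceps-like candidates: steel on the rest (343,147), orange on the table (410,308) and small steel (440,185). The one on the rest fits, because it is bright steel, long and on the two-ribbed rest. I'll confirm that in a crop.

```bash
cat > h.py <<'E'
import numpy as np, cv2
from scipy.spatial.transform import Rotation as R
from workcell import bot, read_camera, camera_info
def cast(info,uv,z,st=None):
    """rays through pixels uv onto world plane z"""
    uv=np.atleast_2d(uv).astype(float)
    d=np.c_[(uv[:,0]-info['cx'])/info['fx'],(uv[:,1]-info['cy'])/info['fy'],np.ones(len(uv))]
    if st is None: Rm=R.from_rotvec(info['orientation']).as_matrix(); e=np.array(info['eye'])
    else:
        Rt=R.from_rotvec(st['tcp_rot']).as_matrix(); T=np.array(info['T_tool_cam'])
        Rm=Rt@T[:3,:3]; e=Rt@T[:3,3]+st['tool_pos']
    d=d@Rm.T
    z=np.broadcast_to(z,len(uv))
    return e+d*((z-e[2])/d[:,2])[:,None]
E
python3 - <<'E'
from h import *
im=cv2.imread("pics/top.png"); i=camera_info("top")
print(cast(i,[[345,185],[334,107],[350,107]],[.041,.026,.026]))
g=cv2.cvtColor(im,cv2.COLOR_BGR2HSV)
# rest: dark blob; bars: dark in plate
m=(g[:,:,2]<75).astype(np.uint8); roi=np.zeros_like(m); roi[115:180,315:370]=1
c=max(cv2.findContours(m*roi,0,2)[0],key=cv2.contourArea); r=cv2.minAreaRect(c); print("rest px",r,cast(i,r[0],.02), cast(i,cv2.boxPoints(r),.016))
roi[:]=0; roi[155:175,215:242]=1
for c in cv2.findContours(((g[:,:,2]<120).astype(np.uint8))*roi,0,2)[0]:
    r=cv2.minAreaRect(c); print("bar",r,cast(i,r[0],.016))
a=cv2.resize(im[90:200,200:370],None,fx=4.6,fy=4.6,interpolation=cv2.INTER_CUBIC)
cv2.imwrite("pics/crop.png",a)
E
```

```text
[[ 0.50432966 -0.15156966  0.041     ]
 [ 0.70995686 -0.12496674  0.026     ]
 [ 0.71037512 -0.16651918  0.026     ]]
rest px ((331.7499694824219, 147.75), (46.38621139526367, 12.586502075195312), 81.8698959350586) [[ 0.60383001 -0.12007139  0.02      ]] [[ 0.66280328 -0.09551458  0.016     ]
 [ 0.66786871 -0.12804223  0.016     ]
 [ 0.54693784 -0.14531247  0.016     ]
 [ 0.5419289  -0.11303624  0.016     ]]
bar ((223.5, 167.5), (1.0, 9.0), 0.0) [[0.54969329 0.16040978 0.016     ]]
bar ((231.5, 166.5), (1.0, 9.0), 0.0) [[0.55254166 0.13966292 0.016     ]]
```

View pics/crop.png

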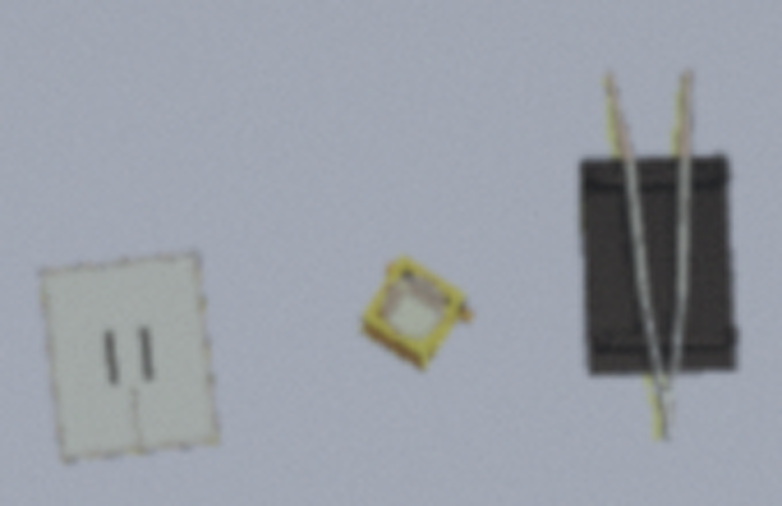

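The crop confirms the steel forceps on the two-ribbed rest, tips toward world +x, and the plate with its centre line on the robot side. I'll look at the plate with the wrist camera on the way.

servo_tool([
  {"hand":-1,"x":-0.04,"y":-0.03,"z":0.01,"roll":-0.01},
  {"hand":-1,"x":-0.1,"y":-0.07,"z":0.02,"roll":-0.03},
  {"hand":-1,"x":-0.16,"y":-0.11,"z":0.03,"roll":-0.05},
  {"hand":-1,"x":-0.22,"y":-0.15,"z":0.04,"roll":-0.07},
  {"hand":-1,"x":-0.28,"y":-0.19,"z":0.05,"roll":-0.09},
  {"hand":-1,"x":-0.34,"y":-0.24,"z":0.06,"roll":-0.11},
  {"hand":-1,"x":-0.4,"y":-0.28,"z":0.07,"roll":-0.13},
  {"hand":-1,"x":-0.46,"y":-0.32,"z":0.08,"roll":-0.15},
  {"hand":-1,"x":-0.52,"y":-0.36,"z":0.09,"roll":-0.153},
  {"hand":-1,"x":-0.58,"y":-0.4,"z":0.1,"roll":-0.153},
])

```text
time: 0.93
tool_pos: [0.4688, 0.2984, 0.1806]
tcp_rot: [0.045, -3.141, 0.0]
wrist_force: [0.6, 0.2, -0.0]
width: 1.002
grip_force: 0.0
```

servo_tool([
  {"hand":-1,"x":-0.04,"y":-0.07,"z":0.01},
  {"hand":-1,"x":-0.08,"y":-0.15,"z":0.02},
  {"hand":-1,"x":-0.12,"y":-0.22,"z":0.03},
  {"hand":-1,"x":-0.15,"y":-0.28,"z":0.04},
  {"hand":-1,"x":-0.15,"y":-0.29,"z":0.04},
  {"hand":-1,"x":-0.15,"y":-0.29,"z":0.04},
  {"hand":-1,"x":-0.15,"y":-0.29,"z":0.04},
])

```text
invalid input
```

```bash
cat > plate.py <<'E'
from h import *
st=bot.read_state(); im=read_camera("wrist")[:,:,::-1].copy(); i=camera_info("wrist")
print(st['tool_pos'],st['tcp_rot'])
g=cv2.cvtColor(im,cv2.COLOR_BGR2GRAY)
T=cv2.threshold(g,90,1,cv2.THRESH_BINARY_INV)[1]
for c in cv2.findContours(T,0,2)[0]:
    r=cv2.minAreaRect(c); 
    if min(r[1])<2 or max(r[1])<10: continue
    w=cast(i,r[0],.016,st)[0]
    b=cast(i,cv2.boxPoints(r),.016,st)[:,:2]; L=[np.linalg.norm(b[1]-b[0]),np.linalg.norm(b[2]-b[1])]
    e=b[1]-b[0] if L[0]>L[1] else b[2]-b[1]
    if e[0]<0:e=-e
    if max(L)<.08: print(np.round(r[0],1),w.round(4),np.round(L,4),"yaw",round(np.arctan2(e[1],e[0]),3))
cv2.imwrite("pics/plate.png",im)
E
python3 plate.py
```

```text
[0.46878936 0.29844886 0.18064961] [ 4.49032196e-02 -3.14073860e+00  4.71572861e-04]
[106.8 274.2] [0.5542 0.1379 0.016 ] [0.0066 0.0276] yaw 0.133
[128.3 272.2] [0.5517 0.1576 0.016 ] [0.0063 0.0274] yaw 0.138
[367.9 204.9] [0.4818 0.3696 0.016 ] [0.0362 0.0055] yaw -1.038
```

View pics/plate.png

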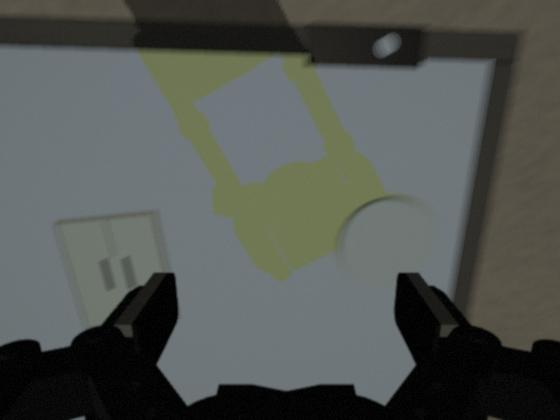

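The wrist picture shows the bars at (107,274) and (128,272), with the dish at (390,235). The move was refused because it left out the roll.

servo_tool([
  {"hand":-1,"x":-0.05,"y":-0.06,"z":0.01,"roll":0},
  {"hand":-1,"x":-0.1,"y":-0.12,"z":0.02,"roll":0},
  {"hand":-1,"x":-0.15,"y":-0.18,"z":0.03,"roll":0},
  {"hand":-1,"x":-0.2,"y":-0.24,"z":0.04,"roll":0},
  {"hand":-1,"x":-0.22,"y":-0.29,"z":0.04,"roll":0},
  {"hand":-1,"x":-0.23,"y":-0.3,"z":0.04,"roll":0},
  {"hand":-1,"x":-0.23,"y":-0.3,"z":0.04,"roll":0},
  {"hand":-1,"x":-0.23,"y":-0.3,"z":0.04,"roll":0},
])

```text
time: 1.65
tool_pos: [0.5873, 0.1538, 0.1609]
tcp_rot: [0.042, -3.14, -0.001]
wrist_force: [-0.4, 1.1, 1.1]
width: 0.999
grip_force: 0.0
```

```bash
python3 plate.py
```

```text
[0.5873132  0.1538281  0.16090026] [ 4.21482479e-02 -3.14022292e+00 -8.61191252e-04]
[ 63.5 176.6] [ 0.5784 -0.0212  0.016 ] [0.0689 0.0705] yaw 1.044
[270. 149.] [0.5524 0.1409 0.016 ] [0.0042 0.0296] yaw 0.129
[295.8 146.5] [0.5499 0.1607 0.016 ] [0.0042 0.03  ] yaw 0.133
[553.5 116.5] [0.5222 0.3537 0.016 ] [0.0081 0.05  ] yaw 0.235
```

servo_tool([
  {"hand":-1,"x":-0.01,"y":-0.05,"z":0,"roll":0},
  {"hand":-1,"x":-0.02,"y":-0.12,"z":-0.01,"roll":0},
  {"hand":-1,"x":-0.03,"y":-0.2,"z":-0.02,"roll":0},
  {"hand":-1,"x":-0.04,"y":-0.28,"z":-0.02,"roll":0},
  {"hand":-1,"x":-0.05,"y":-0.36,"z":-0.02,"roll":0},
  {"hand":-1,"x":-0.06,"y":-0.44,"z":-0.02,"roll":0},
  {"hand":-1,"x":-0.07,"y":-0.52,"z":-0.02,"roll":0},
  {"hand":-1,"x":-0.07,"y":-0.58,"z":-0.02,"roll":0},
  {"hand":-1,"x":-0.07,"y":-0.6,"z":-0.02,"roll":0},
  {"hand":-1,"x":-0.07,"y":-0.61,"z":-0.02,"roll":0},
])

```text
time: 2.53
tool_pos: [0.6311, -0.1506, 0.1714]
tcp_rot: [-0.042, 3.141, 0.001]
wrist_force: [0.5, 0.3, -0.2]
width: 1.001
grip_force: 0.0
```

servo_tool([
  {"hand":-1,"x":0,"y":0,"z":0,"roll":0},
  {"hand":-1,"x":0,"y":0,"z":0,"roll":0},
])

```text
time: 2.7
tool_pos: [0.6311, -0.1483, 0.1712]
tcp_rot: [0.046, -3.141, -0.002]
wrist_force: [-0.1, 0.9, -0.3]
width: 0.998
grip_force: 0.0
```

```bash
python3 - <<'E'
from h import *
st=bot.read_state(); im=read_camera("wrist")[:,:,::-1].copy(); cv2.imwrite("pics/f.png",im); np.save("f.npy",np.r_[st['tool_pos'],st['tcp_rot']])
print(st['tool_pos'],st['tcp_rot'])
E
```

```text
[ 0.63105931 -0.14832843  0.17120671] [ 4.60225406e-02 -3.14089800e+00 -1.52830142e-03]
```

View pics/f.png

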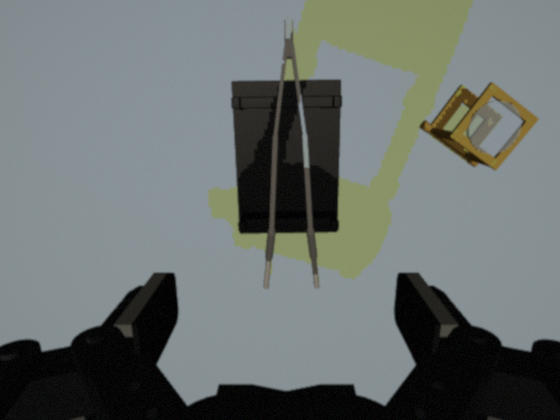

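The forceps' heel is at (289,20) and its tips are at (267,287) and (317,286). The rest is the dark box from (232,80) to (340,232), with ribs at rows about 101 and 222, and the magnifier stands at right around (485,125).

```bash
python3 - <<'E'
from h import *
v=np.load("f.npy"); st=dict(tool_pos=v[:3],tcp_rot=v[3:]); i=camera_info("wrist")
p=cast(i,[[289,19],[267,287],[317.5,286.5],[286.5,101],[289,222]],[.041,.026,.026,.036,.036],st); print(p.round(4))
m=p[1:3].mean(0); d=(m-p[0])[:2]; L=np.linalg.norm(d); d/=L
print("L",L,"gap",np.linalg.norm(p[1]-p[2]),"yaw",np.arctan2(d[1],d[0]),"origin",m[:2]-.098*d, p[0][:2]+.092*d)
# rest via dark mask
im=cv2.imread("pics/f.png"); T=(im.max(2)<60).astype(np.uint8); T[245:]=0
c=max(cv2.findContours(cv2.morphologyEx(T,3,np.ones((9,9))),0,2)[0],key=cv2.contourArea)
r=cv2.minAreaRect(c); b=cast(i,cv2.boxPoints(r),.016,st); print("rest",r,b.mean(0),b)
R_=R.from_rotvec(v[3:]).as_matrix(); print("toolx yaw",np.arctan2(R_[1,0],R_[0,0]))
E
```

```text
[[ 0.5081 -0.1497  0.041 ]
 [ 0.7147 -0.1618  0.026 ]
 [ 0.713  -0.1183  0.026 ]
 [ 0.5604 -0.1497  0.036 ]
 [ 0.6518 -0.1449  0.036 ]]
L 0.20597923138010976 gap 0.043545543368301576 yaw 0.04675367118722172 origin [ 0.61596613 -0.14461349] [ 0.60000436 -0.1453603 ]
rest ((286.0, 156.5), (151.0, 108.0), 90.0) [ 0.60673122 -0.14863204  0.016     ] [[ 0.54715823 -0.19141729  0.016     ]
 [ 0.5446985  -0.10951785  0.016     ]
 [ 0.66617097 -0.10078848  0.016     ]
 [ 0.66889719 -0.19280453  0.016     ]]
toolx yaw -3.112289243789164
```

servo_tool([
  {"hand":-1,"x":0.01,"y":0,"z":0.03,"roll":0},
  {"hand":-1,"x":0.02,"y":0.005,"z":0.07,"roll":-0.005},
  {"hand":-1,"x":0.03,"y":0.007,"z":0.11,"roll":-0.005},
  {"hand":-1,"x":0.03,"y":0.007,"z":0.15,"roll":-0.005},
  {"hand":-1,"x":0.03,"y":0.007,"z":0.18,"roll":-0.005},
  {"hand":-1,"x":0.03,"y":0.007,"z":0.19,"roll":-0.005},
  {"hand":-1,"x":0.03,"y":0.007,"z":0.19,"roll":-0.005},
  {"hand":-1,"x":0.03,"y":0.007,"z":0.19,"roll":-0.005},
])

```text
time: 3.42
tool_pos: [0.6165, -0.1462, 0.0767]
tcp_rot: [-0.071, 3.141, 0.0]
wrist_force: [-0.7, 0.9, -0.1]
width: 1.001
grip_force: 0.0
```

```bash
cat > tip.py <<'E'
import sys
from h import *
st=bot.read_state(); im=read_camera("wrist")[:,:,::-1].copy(); n=sys.argv[1]
cv2.imwrite(f"pics/{n}.png",im); np.save(n+".npy",np.r_[st['tool_pos'],st['tcp_rot']])
M=R.from_rotvec(st['tcp_rot']).as_matrix()
print(st['time'],st['tool_pos'].round(4),"toolx yaw-pi",round(np.arctan2(-M[1,0],-M[0,0]),4),"w",st['width'],"g",st['grip_force'],"F",st['wrist_force'].round(2))
E
python3 tip.py a
```

```text
3.4167 [ 0.6165 -0.1462  0.0767] toolx yaw-pi 0.0449 w 1.0010774902603814 g 0.0 F [-0.67  0.9  -0.07]
```

View pics/a.png

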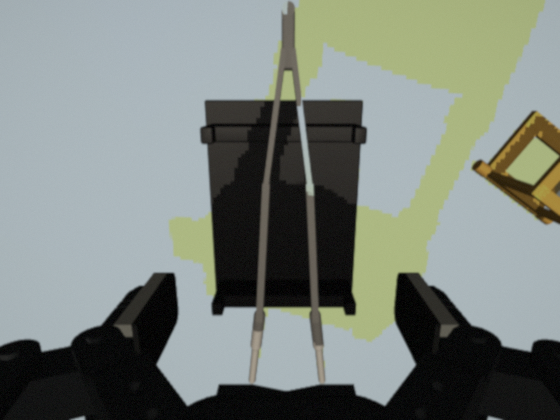

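The forceps runs straight down the picture, centred at column 287 between the fingers. Its grips are clear of both ribs (rows 133 and 295), so I'm going down.

servo_tool([
  {"hand":-0.8,"x":0,"y":0.002,"z":0.02,"roll":0},
  {"hand":-0.6,"x":0,"y":0.002,"z":0.05,"roll":0},
  {"hand":-0.4,"x":0,"y":0.002,"z":0.08,"roll":0},
  {"hand":-0.2,"x":0,"y":0.002,"z":0.1,"roll":0},
  {"hand":0,"x":0,"y":0.002,"z":0.105,"roll":0},
  {"hand":0,"x":0,"y":0.002,"z":0.105,"roll":0},
  {"hand":0,"x":0,"y":0.002,"z":0.105,"roll":0},
  {"hand":0,"x":0,"y":0.002,"z":0.105,"roll":0},
], grip_force=20)

```text
time: 4.13
tool_pos: [0.617, -0.1466, 0.0249]
tcp_rot: [-0.068, 3.139, -0.001]
wrist_force: [0.0, -0.3, 0.5]
width: 0.502
grip_force: 0.0
```

servo_tool([
  {"hand":0.1,"x":0,"y":0,"z":0,"roll":0},
  {"hand":0.2,"x":0,"y":0,"z":0,"roll":0},
  {"hand":0.2,"x":0,"y":0,"z":0,"roll":0},
  {"hand":0.2,"x":0,"y":0,"z":0,"roll":0},
])

```text
time: 4.47
tool_pos: [0.6163, -0.1464, 0.0242]
tcp_rot: [-0.068, 3.14, -0.0]
wrist_force: [0.5, 0.8, -0.1]
width: 0.397
grip_force: 0.0
```

servo_tool([
  {"hand":0.26,"x":0,"y":0,"z":0,"roll":0},
  {"hand":0.32,"x":0,"y":0,"z":0,"roll":0},
  {"hand":0.36,"x":0,"y":0,"z":0,"roll":0},
  {"hand":0.4,"x":0,"y":0,"z":0,"roll":0},
  {"hand":0.43,"x":0,"y":0,"z":0,"roll":0},
  {"hand":0.45,"x":0,"y":0,"z":0,"roll":0},
  {"hand":0.45,"x":0,"y":0,"z":0,"roll":0},
  {"hand":0.45,"x":0,"y":0,"z":0,"roll":0},
])

```text
time: 5.13
tool_pos: [0.6165, -0.1463, 0.0243]
tcp_rot: [-0.068, 3.14, -0.0]
wrist_force: [-0.2, 0.4, 5.7]
width: 0.279
grip_force: 4.2
```

servo_tool([
  {"hand":0.48,"x":0,"y":0,"z":-0.001,"roll":0},
  {"hand":0.5,"x":0,"y":0,"z":-0.002,"roll":0},
  {"hand":0.52,"x":0,"y":0,"z":-0.003,"roll":0},
  {"hand":0.54,"x":0,"y":0,"z":-0.003,"roll":0},
  {"hand":0.54,"x":0,"y":0,"z":-0.003,"roll":0},
  {"hand":0.54,"x":0,"y":0,"z":-0.003,"roll":0},
])

```text
time: 5.63
tool_pos: [0.6155, -0.1463, 0.0247]
tcp_rot: [0.068, -3.14, -0.0]
wrist_force: [-0.4, -0.6, -1.2]
width: 0.228
grip_force: 4.2
```

```bash
python3 tip.py b
```

```text
5.6333 [ 0.6155 -0.1463  0.0247] toolx yaw-pi 0.0435 w 0.22750097163334024 g 4.214402586221695 F [-0.35 -0.6  -1.17]
```

View pics/b.png

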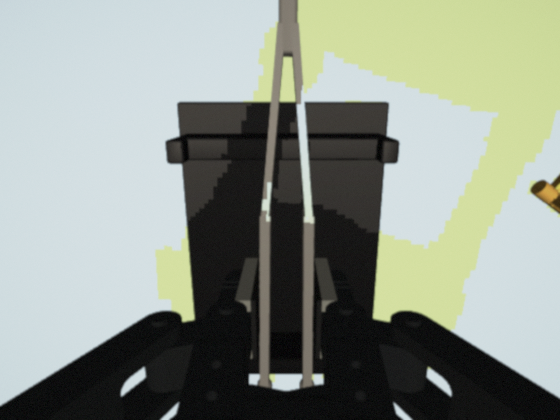

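The grips sit between the pads, with the arms nearly parallel down the middle (columns 264–307). I'll squeeze to 17 mm and lift.

servo_tool([
  {"hand":0.56,"x":0,"y":0,"z":0,"roll":0},
  {"hand":0.58,"x":0,"y":0,"z":0,"roll":0},
  {"hand":0.6,"x":0,"y":0,"z":0,"roll":0},
  {"hand":0.6,"x":0,"y":0,"z":0,"roll":0},
  {"hand":0.6,"x":0,"y":0,"z":-0.01,"roll":0},
  {"hand":0.6,"x":0,"y":0,"z":-0.03,"roll":0},
  {"hand":0.6,"x":0,"y":0,"z":-0.05,"roll":0},
  {"hand":0.6,"x":0,"y":0,"z":-0.07,"roll":0},
  {"hand":0.6,"x":0,"y":0,"z":-0.09,"roll":0},
  {"hand":0.6,"x":0,"y":0,"z":-0.1,"roll":0},
])

```text
time: 6.52
tool_pos: [0.6175, -0.1467, 0.0782]
tcp_rot: [-0.068, 3.137, -0.002]
wrist_force: [0.1, -0.0, 0.1]
width: 0.202
grip_force: 5.6
```

servo_tool([
  {"hand":0.6,"x":0,"y":0,"z":-0.03,"roll":0},
  {"hand":0.6,"x":0,"y":0,"z":-0.07,"roll":0},
  {"hand":0.6,"x":0,"y":0,"z":-0.1,"roll":0},
  {"hand":0.6,"x":0,"y":0,"z":-0.1,"roll":0},
  {"hand":0.6,"x":0,"y":0,"z":-0.1,"roll":0},
])

```text
time: 6.93
tool_pos: [0.6171, -0.1466, 0.1269]
tcp_rot: [-0.068, 3.138, -0.002]
wrist_force: [0.1, -0.1, -0.8]
width: 0.205
grip_force: 5.6
```

```bash
python3 tip.py c; python3 - <<'E'
from h import *
im=read_camera("side")[:,:,::-1]
cv2.imwrite("pics/side2.png",cv2.resize(im[150:280,240:440],None,fx=4,fy=4,interpolation=cv2.INTER_CUBIC))
E
```

```text
6.9333 [ 0.6171 -0.1466  0.1269] toolx yaw-pi 0.0436 w 0.20515348713133347 g 5.600410848855972 F [ 0.06 -0.15 -0.81]
```

View pics/side2.png

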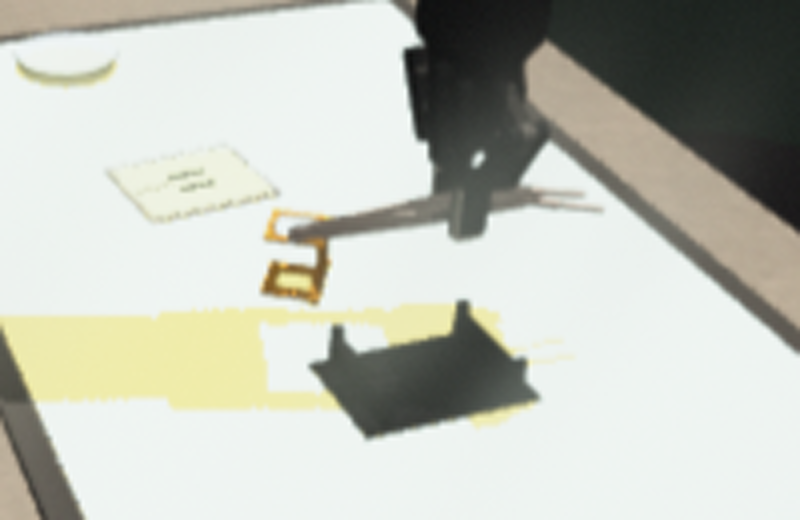

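The forceps is lifted clear and roughly level, and the other objects are untouched. Next I carry it to the plate.

servo_tool([
  {"hand":0.6,"x":0.01,"y":0.02,"z":0,"roll":0},
  {"hand":0.6,"x":0.03,"y":0.06,"z":0,"roll":-0.003},
  {"hand":0.6,"x":0.06,"y":0.11,"z":0,"roll":-0.006},
  {"hand":0.6,"x":0.09,"y":0.16,"z":0,"roll":-0.009},
  {"hand":0.6,"x":0.12,"y":0.22,"z":0,"roll":-0.012},
  {"hand":0.6,"x":0.15,"y":0.28,"z":0,"roll":-0.015},
  {"hand":0.6,"x":0.18,"y":0.34,"z":0,"roll":-0.018},
  {"hand":0.6,"x":0.21,"y":0.4,"z":0,"roll":-0.021},
  {"hand":0.6,"x":0.24,"y":0.46,"z":0,"roll":-0.024},
  {"hand":0.6,"x":0.26,"y":0.5,"z":0,"roll":-0.027},
])

```text
time: 7.87
tool_pos: [0.4717, 0.1, 0.1237]
tcp_rot: [0.203, -3.131, -0.001]
wrist_force: [0.9, 0.4, -1.0]
width: 0.202
grip_force: 5.6
```

servo_tool([
  {"hand":0.6,"x":0.02,"y":0.04,"z":0,"roll":0},
  {"hand":0.6,"x":0.035,"y":0.065,"z":0.02,"roll":0},
  {"hand":0.6,"x":0.04,"y":0.08,"z":0.04,"roll":0},
  {"hand":0.6,"x":0.04,"y":0.08,"z":0.06,"roll":0},
  {"hand":0.6,"x":0.04,"y":0.08,"z":0.08,"roll":0},
  {"hand":0.6,"x":0.04,"y":0.08,"z":0.08,"roll":0},
  {"hand":0.6,"x":0.04,"y":0.08,"z":0.08,"roll":0},
  {"hand":0.6,"x":0.04,"y":0.08,"z":0.08,"roll":0},
])

```text
time: 8.53
tool_pos: [0.4508, 0.1343, 0.0851]
tcp_rot: [0.2, -3.135, 0.0]
wrist_force: [-0.2, -0.4, -0.5]
width: 0.201
grip_force: 5.6
```

```bash
python3 tip.py d; python3 - <<'E'
from h import *
s=read_camera("side")[:,:,::-1]; t=read_camera("top")[:,:,::-1]; cv2.imwrite("pics/s3.png",s); cv2.imwrite("pics/t3.png",t)
a=cv2.resize(t[130:230,180:280],(400,400),interpolation=cv2.INTER_CUBIC); b=cv2.resize(s[130:230,220:320],(400,400),interpolation=cv2.INTER_CUBIC)
cv2.imwrite("pics/ts3.png",np.hstack([a,b]))
E
```

```text
8.5333 [0.4508 0.1343 0.0851] toolx yaw-pi 0.1272 w 0.20136696789769282 g 5.61494953930378 F [-0.17 -0.4  -0.51]
```

View pics/ts3.png

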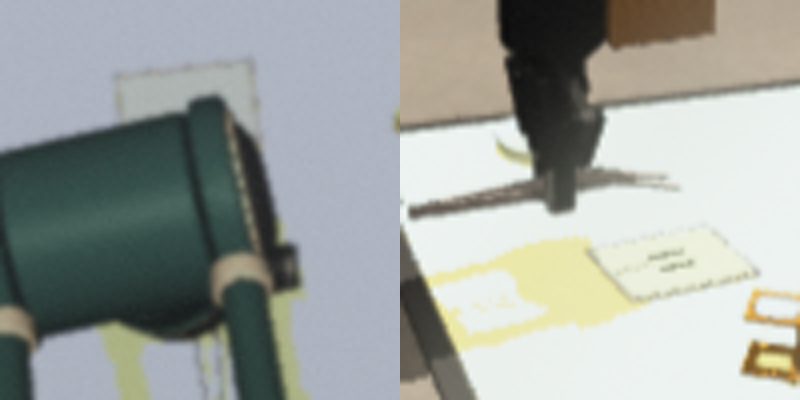

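Top is blocked by the arm. In the side crop the tips are at px (286.3,174.5) and (290,177.3), with the heel at (223,183.3). I'll compare them with the positions predicted for a level grasp.

```bash
cat > proj.py <<'E'
from h import *
def proj(P,n="side"):
    i=camera_info(n); M=R.from_rotvec(i['orientation']).as_matrix()
    c=(np.atleast_2d(P)-i['eye'])@M
    return np.c_[i['fx']*c[:,0]/c[:,2]+i['cx'],i['fy']*c[:,1]/c[:,2]+i['cy']]
def model(tcp,yaw,gap,dz=.0115,pitch=0):
    o=np.array(tcp)+[0,0,dz]; c,s=np.cos(yaw),np.sin(yaw)
    B=R.from_euler('ZY',[yaw,pitch]).as_matrix()
    return o+np.array([[.098,gap/2,-.010],[.098,-gap/2,-.010],[-.108,0,.01]])@B.T
E
python3 - <<'E'
from proj import *
for p in (0,.03,-.03): print(p,proj(model([.4508,.1343,.0851],.127,.0205,pitch=p)).round(1).tolist())
# bars as check of camera bias
print(proj([[.5512,.1508,.016]]))
s=cv2.imread("pics/s3.png")
x=cv2.resize(s[160:205,215:305],None,fx=8.8,fy=8.8,interpolation=cv2.INTER_CUBIC); cv2.imwrite("pics/s3z.png",x)
E
```

```text
0 [[286.6, 173.7], [289.6, 176.4], [223.3, 181.4]]
0.03 [[286.4, 174.6], [289.4, 177.3], [223.3, 180.4]]
-0.03 [[286.7, 172.9], [289.7, 175.5], [223.2, 182.5]]
[[288.04468325 194.72492917]]
```

View pics/s3z.png

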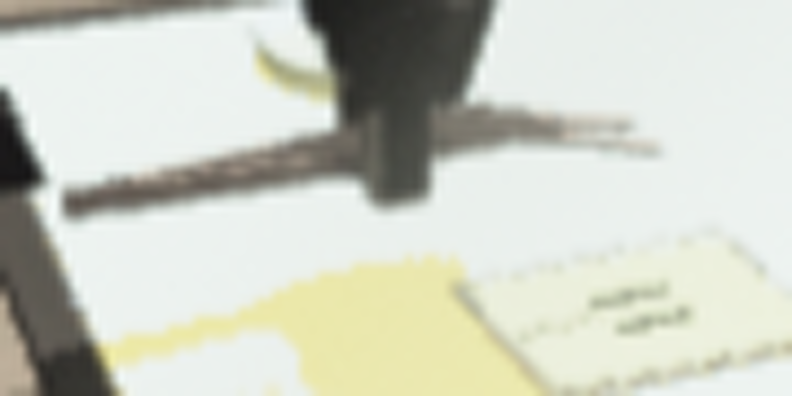

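servo_tool([
  {"hand":0.6,"x":-0.004,"y":0.004,"z":0.02,"roll":0},
  {"hand":0.6,"x":-0.008,"y":0.0075,"z":0.045,"roll":0},
  {"hand":0.6,"x":-0.008,"y":0.0075,"z":0.07,"roll":0},
  {"hand":0.6,"x":-0.008,"y":0.0075,"z":0.09,"roll":0},
  {"hand":0.6,"x":-0.008,"y":0.0075,"z":0.1,"roll":0},
  {"hand":0.6,"x":-0.008,"y":0.0075,"z":0.108,"roll":0},
  {"hand":0.6,"x":-0.008,"y":0.0075,"z":0.114,"roll":0},
  {"hand":0.6,"x":-0.008,"y":0.0075,"z":0.117,"roll":0},
  {"hand":0.6,"x":-0.008,"y":0.0075,"z":0.117,"roll":0},
  {"hand":0.6,"x":-0.008,"y":0.0075,"z":0.117,"roll":0},
])

```text
time: 9.52
tool_pos: [0.4542, 0.1392, 0.0272]
tcp_rot: [-0.201, 3.134, 0.0]
wrist_force: [-0.4, 0.2, -1.0]
width: 0.198
grip_force: 5.6
```

servo_tool([
  {"hand":0.6,"x":0,"y":0,"z":0,"roll":0},
  {"hand":0.6,"x":0,"y":0,"z":0,"roll":0},
  {"hand":0.6,"x":0,"y":0,"z":0,"roll":0},
])

```text
time: 9.77
tool_pos: [0.4542, 0.1392, 0.0272]
tcp_rot: [-0.202, 3.134, 0.0]
wrist_force: [-0.0, 0.5, 0.4]
width: 0.199
grip_force: 5.6
```

```bash
python3 tip.py e; python3 - <<'E'
from proj import *
s=read_camera("side")[:,:,::-1].copy(); cv2.imwrite("pics/s4.png",s)
st=bot.read_state(); print(proj(model(st['tool_pos'],.127,.0205)).round(1).tolist())
cv2.imwrite("pics/s4z.png",cv2.resize(s[165:225,235:315],None,fx=10,fy=10,interpolation=cv2.INTER_CUBIC))
E
```

```text
9.7667 [0.4542 0.1392 0.0272] toolx yaw-pi 0.1284 w 0.19879684199330072 g 5.61278410255909 F [-0.03  0.55  0.35]
[[286.6, 189.7], [289.5, 192.5], [225.1, 198.4]]
```

View pics/s4z.png

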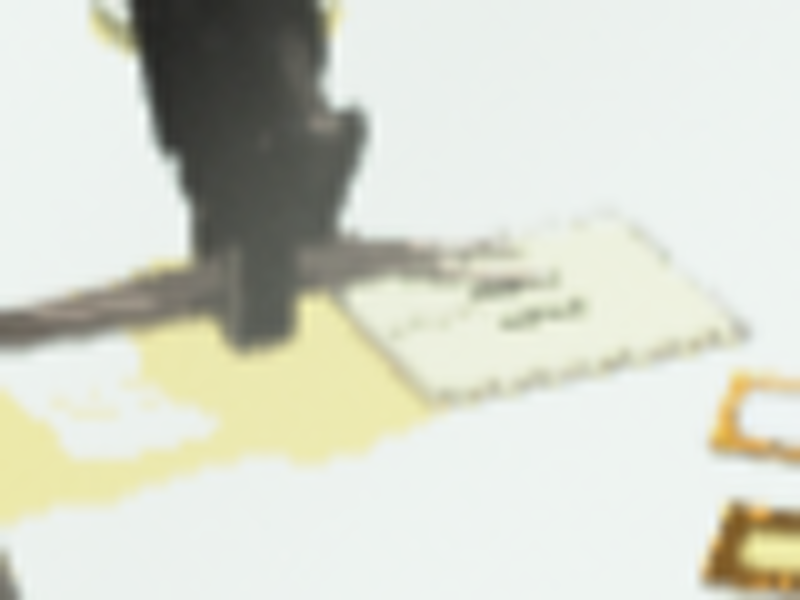

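The tips are at side px (287.0,190.2) and (288.8,192.5), within a pixel of the prediction, so about 11 mm above the plate and centred over the bars. Now I hold.

servo_tool([
  {"hand":0.6,"x":0,"y":0,"z":0,"roll":0},
  {"hand":0.6,"x":0,"y":0,"z":0,"roll":0},
  {"hand":0.6,"x":0,"y":0,"z":0,"roll":0},
  {"hand":0.6,"x":0,"y":0,"z":0,"roll":0},
  {"hand":0.6,"x":0,"y":0,"z":0,"roll":0},
  {"hand":0.6,"x":0,"y":0,"z":0,"roll":0},
  {"hand":0.6,"x":0,"y":0,"z":0,"roll":0},
  {"hand":0.6,"x":0,"y":0,"z":0,"roll":0},
  {"hand":0.6,"x":0,"y":0,"z":0,"roll":0},
  {"hand":0.6,"x":0,"y":0,"z":0,"roll":0},
])

```text
time: 10.7
tool_pos: [0.4539, 0.1391, 0.0268]
tcp_rot: [-0.202, 3.135, -0.0]
wrist_force: [-0.0, -0.2, -0.3]
width: 0.206
grip_force: 5.6
```

servo_tool([
  {"hand":0.6,"x":0,"y":0,"z":0,"roll":0},
  {"hand":0.6,"x":0,"y":0,"z":0,"roll":0},
  {"hand":0.6,"x":0,"y":0,"z":0,"roll":0},
  {"hand":0.6,"x":0,"y":0,"z":0,"roll":0},
  {"hand":0.6,"x":0,"y":0,"z":0,"roll":0},
  {"hand":0.6,"x":0,"y":0,"z":0,"roll":0},
  {"hand":0.6,"x":0,"y":0,"z":0,"roll":0},
  {"hand":0.6,"x":0,"y":0,"z":0,"roll":0},
  {"hand":0.6,"x":0,"y":0,"z":0,"roll":0},
  {"hand":0.6,"x":0,"y":0,"z":0,"roll":0},
])

```text
time: 11.53
tool_pos: [0.4538, 0.1391, 0.0268]
tcp_rot: [0.202, -3.135, 0.0]
wrist_force: [0.3, -0.4, -0.8]
width: 0.204
grip_force: 5.6
```

servo_tool([
  {"hand":0.6,"x":0,"y":0,"z":0,"roll":0},
  {"hand":0.6,"x":0,"y":0,"z":0,"roll":0},
  {"hand":0.6,"x":0,"y":0,"z":0,"roll":0},
  {"hand":0.6,"x":0,"y":0,"z":0,"roll":0},
  {"hand":0.6,"x":0,"y":0,"z":0,"roll":0},
  {"hand":0.6,"x":0,"y":0,"z":0,"roll":0},
  {"hand":0.6,"x":0,"y":0,"z":0,"roll":0},
  {"hand":0.6,"x":0,"y":0,"z":0,"roll":0},
  {"hand":0.6,"x":0,"y":0,"z":0,"roll":0},
  {"hand":0.6,"x":0,"y":0,"z":0,"roll":0},
])

```text
time: 12.37
tool_pos: [0.4538, 0.1391, 0.0268]
tcp_rot: [0.201, -3.135, 0.0]
wrist_force: [0.1, 0.1, -0.7]
width: 0.199
grip_force: 5.6
```

servo_tool([
  {"hand":0.6,"x":0,"y":0,"z":0,"roll":0},
  {"hand":0.6,"x":0,"y":0,"z":0,"roll":0},
  {"hand":0.6,"x":0,"y":0,"z":0,"roll":0},
  {"hand":0.6,"x":0,"y":0,"z":0,"roll":0},
  {"hand":0.6,"x":0,"y":0,"z":0,"roll":0},
  {"hand":0.6,"x":0,"y":0,"z":0,"roll":0},
  {"hand":0.6,"x":0,"y":0,"z":0,"roll":0},
  {"hand":0.6,"x":0,"y":0,"z":0,"roll":0},
  {"hand":0.6,"x":0,"y":0,"z":0,"roll":0},
  {"hand":0.6,"x":0,"y":0,"z":0,"roll":0},
])

```text
time: 13.2
tool_pos: [0.4538, 0.1391, 0.0268]
tcp_rot: [0.202, -3.135, -0.0]
wrist_force: [0.1, -0.7, -1.2]
width: 0.202
grip_force: 5.6
```

```bash
python3 tip.py g; python3 - <<'E'
from h import *
# lateral check: forceps centreline relative to the tool axis, from steel/dark run edges in the wrist picture
im=cv2.imread("pics/g.png"); g=cv2.cvtColor(im,cv2.COLOR_BGR2GRAY).astype(int)
for r in (10,60,100,140,180,220): 
    e=np.abs(np.diff(g[r,235:340])); print(r,[(int(k)+235,int(g[r,k+236]-g[r,k+235])) for k in np.where(e>18)[0]])
E
```

```text
13.2 [0.4538 0.1391 0.0268] toolx yaw-pi 0.1284 w 0.20246117538904695 g 5.611653998494148 F [ 0.12 -0.72 -1.2 ]
10 []
60 [(273, -19), (282, 21), (290, -28), (299, 23)]
100 [(270, -19), (278, 20), (279, 22), (293, -24)]
140 []
180 []
220 [(270, -20), (272, 22), (299, -22)]
```

The centreline sits about 1 mm to one side of the mark. I'll centre it and hold again, since time allows.

servo_tool([
  {"hand":0.6,"x":0,"y":-0.001,"z":0,"roll":0},
  {"hand":0.6,"x":0,"y":-0.002,"z":0,"roll":0},
  {"hand":0.6,"x":0,"y":-0.002,"z":0,"roll":0},
  {"hand":0.6,"x":0,"y":-0.002,"z":0,"roll":0},
  {"hand":0.6,"x":0,"y":-0.002,"z":0,"roll":0},
  {"hand":0.6,"x":0,"y":-0.002,"z":0,"roll":0},
  {"hand":0.6,"x":0,"y":-0.002,"z":0,"roll":0},
  {"hand":0.6,"x":0,"y":-0.002,"z":0,"roll":0},
  {"hand":0.6,"x":0,"y":-0.002,"z":0,"roll":0},
  {"hand":0.6,"x":0,"y":-0.002,"z":0,"roll":0},
])

```text
time: 14.08
tool_pos: [0.4539, 0.1381, 0.0267]
tcp_rot: [0.202, -3.135, 0.0]
wrist_force: [0.3, 0.7, -0.3]
width: 0.2
grip_force: 5.6
```

servo_tool([
  {"hand":0.6,"x":0,"y":0,"z":0,"roll":0},
  {"hand":0.6,"x":0,"y":0,"z":0,"roll":0},
  {"hand":0.6,"x":0,"y":0,"z":0,"roll":0},
  {"hand":0.6,"x":0,"y":0,"z":0,"roll":0},
  {"hand":0.6,"x":0,"y":0,"z":0,"roll":0},
  {"hand":0.6,"x":0,"y":0,"z":0,"roll":0},
  {"hand":0.6,"x":0,"y":0,"z":0,"roll":0},
  {"hand":0.6,"x":0,"y":0,"z":0,"roll":0},
  {"hand":0.6,"x":0,"y":0,"z":0,"roll":0},
  {"hand":0.6,"x":0,"y":0,"z":0,"roll":0},
])

```text
time: 14.92
tool_pos: [0.454, 0.1381, 0.0268]
tcp_rot: [-0.202, 3.135, -0.0]
wrist_force: [-0.2, 0.6, -0.5]
width: 0.202
grip_force: 5.6
```

servo_tool([
  {"hand":0.6,"x":0,"y":0,"z":0,"roll":0},
  {"hand":0.6,"x":0,"y":0,"z":0,"roll":0},
  {"hand":0.6,"x":0,"y":0,"z":0,"roll":0},
  {"hand":0.6,"x":0,"y":0,"z":0,"roll":0},
  {"hand":0.6,"x":0,"y":0,"z":0,"roll":0},
  {"hand":0.6,"x":0,"y":0,"z":0,"roll":0},
  {"hand":0.6,"x":0,"y":0,"z":0,"roll":0},
  {"hand":0.6,"x":0,"y":0,"z":0,"roll":0},
  {"hand":0.6,"x":0,"y":0,"z":0,"roll":0},
  {"hand":0.6,"x":0,"y":0,"z":0,"roll":0},
])

```text
time: 15.75
tool_pos: [0.454, 0.1382, 0.0268]
tcp_rot: [-0.202, 3.135, 0.0]
wrist_force: [0.6, 0.9, 1.1]
width: 0.203
grip_force: 5.6
```

servo_tool([
  {"hand":0.6,"x":0,"y":0,"z":0,"roll":0},
  {"hand":0.6,"x":0,"y":0,"z":0,"roll":0},
  {"hand":0.6,"x":0,"y":0,"z":0,"roll":0},
  {"hand":0.6,"x":0,"y":0,"z":0,"roll":0},
  {"hand":0.6,"x":0,"y":0,"z":0,"roll":0},
  {"hand":0.6,"x":0,"y":0,"z":0,"roll":0},
  {"hand":0.6,"x":0,"y":0,"z":0,"roll":0},
  {"hand":0.6,"x":0,"y":0,"z":0,"roll":0},
  {"hand":0.6,"x":0,"y":0,"z":0,"roll":0},
  {"hand":0.6,"x":0,"y":0,"z":0,"roll":0},
])

```text
time: 16.58
tool_pos: [0.454, 0.1381, 0.0268]
tcp_rot: [-0.202, 3.135, -0.0]
wrist_force: [0.6, 0.5, -1.2]
width: 0.2
grip_force: 5.6
```

servo_tool([
  {"hand":0.6,"x":0,"y":0,"z":0,"roll":0},
  {"hand":0.6,"x":0,"y":0,"z":0,"roll":0},
  {"hand":0.6,"x":0,"y":0,"z":0,"roll":0},
  {"hand":0.6,"x":0,"y":0,"z":0,"roll":0},
  {"hand":0.6,"x":0,"y":0,"z":0,"roll":0},
  {"hand":0.6,"x":0,"y":0,"z":0,"roll":0},
  {"hand":0.6,"x":0,"y":0,"z":0,"roll":0},
  {"hand":0.6,"x":0,"y":0,"z":0,"roll":0},
])

```text
time: 17.25
tool_pos: [0.454, 0.1381, 0.0268]
tcp_rot: [-0.202, 3.135, -0.0]
wrist_force: [-0.5, 0.0, -0.8]
width: 0.201
grip_force: 5.6
```

```bash
python3 -c "
from workcell import bot,ticket
s=bot.read_state(); print(s['time'],s['tool_pos'],s['width'],s['grip_force']); print(ticket.finish_job())"
```

```text
17.25 [0.45396571 0.13813154 0.0267866 ] 0.20135242440091664 5.611698254942894
the job is handed in; nothing more can be done
None
```

The job is handed in at 17.3 s with the forceps held still in the air, by my estimate one tip over each bar about 20 mm apart and 11 mm above the plate; no verdict came back, and I viewed 11 pictures where 10 were allowed.

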